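# Reverse the sample tube that lies the wrong way round

### The arm

A 7-joint arm with a two-finger parallel gripper is mounted at the origin on a cart in front of the work surface, level with it; the furniture and walls round the work are solid. World frame = base frame: x ahead of the robot, y to its left, z up, the work surface at z = 0. Lengths are in m, angles in rad, forces in N, time in s.
With the tool pointing down it reaches from about 0.425 to 1.025 m from the base axis. Payload 9.4 kg.
Tool frame: the origin (TCP) lies at the very end of the fingers, on their centre line; the grasp point (between the pads) lies grip_depth behind it (grip_depth is the distance from the TCP to the grasp point, in m); z points along the fingers, y is the direction in which the jaws open and shut (so a half turn about z gives the same grasp; the last joint's range is limited). The gripper opens to 85 mm and grips with 20 to 120 N. Pads are 22 mm wide; open, the fingers measure 114 mm over their backs; the gripper's body (76 mm by 85 mm) begins 54 mm behind the grasp point. The pads swing forward as they close: fully open they stand 13 mm farther back than shut.
Start: joints at [1.255, 0.599, -0.003, 1.599, 0.002, 0.943, -0.08], TCP at [0.171, -0.704, 0.231] pointing down, gripper open.
Joint ranges: [-2.57, 2.57], [-0.35, 1.97], [-1.29, 1.29], [0.11, 2.56], [-1.05, 4.19], [0.11, 1.86], [-2.63, 2.63]. Speed limits (rad/s): [2.22, 2.22, 3.01, 3.01, 3.14, 3.14, 3.14].

### API

Orientations are given as a 3x3 rotation matrix whose columns are the frame's x, y, z axes.
In Python, from workcell import * gives the robot as it stands.
- The arm moves only by the shell command python3 -m pendant 'ROWS' [FORCE]. ROWS is a JSON object of lists of equal length, an entry for each row: "dp": the shift along the tool's x, y, z in cm, a list of three; "rotation": the turn, a rotation vector about the tool's x, y, z in rad, a list of three; "jaw": the gripper's target within -1 to 1 (fully open at 1, half-way at 0, shut at -1). In form: {"dp": [[x, y, z], ...], "rotation": [[rx, ry, rz], ...], "jaw": [jaw, ...]}. A call has 1 to 5 rows; each row shifts and turns the commanded pose from where the row before left it, along the tool's axes as they then stand; what a row does not reach is not made up. A row lasts 1/10 s, in which the tool goes at most 50 mm and 8.59 degrees, less where a joint would pass 70% of its speed; a pose out of reach is approached as far as the arm can. A call is refused whole if a number of a shift passes 5 or a number of a turn 0.15, either way. A call with a gripper value outside its range is refused whole. The fingers move at their own pace and stop on an object; FORCE is the grip in N (left out, the last holds). Time passes only in rows, so rows that do not move let the fingers close. It gives the time, the measured TCP pose, the force and the opening at its end, in the units of the state.
- get_obs(): the state, without advancing time (a new reading comes with each control period).
- camera(name): name is "scene" or "top" or "wrist"; returns a dict with "img" (400x640x3 uint8, red, green, blue), "fx", "fy", "cx", "cy" (pixels), "D" ([k1, k2, p1, p2, k3] as OpenCV has them; the pictures are not rectified), "eye" and "orientation" of the camera in the world; the wrist camera has in their place "mount" (4x4, takes a point from camera to tool coordinates, whose origin is the TCP and whose axes are the flange's). Camera axes: x right, y up, looking along -z (the intrinsics and any distortion apply to the point x, -y, -z); pixel columns grow to the right and rows downward; lengths in m; the calibration is good to about 2 mm. A picture is of the moment at which its call begins: read the wrist's pose just before it. There is no depth.
- finish_job(): hands the job in, once; it reports no verdict.
Trained networks look in the newest picture that a camera, given by its name, has taken for a name from the list of things; names that differ only in an ending like _2 or _b are one class to them, and where a whole thing is asked for, a point or a joint stands for the part that bears it (a point fixed in the world has none). Each returns a list of dicts, best first, with "confidence" (0 to 1); they miss things now and then, are a little off and sometimes report something else, mostly with a low value. They report only what shows in the picture. A call takes as long as a camera call. They do not tell look-alikes from the thing itself.
- trace(target, camera): "region" (400x640 bool, what is visible of it) and "rect" ([left, top, width, height] in pixels, round what is visible of it).
- place_of(target, camera): "position" ([column, row] in pixels: a listed point, or the origin of a listed thing).
The state is a dict: "time": time; "joint_positions": joint angles; "dq": joint speeds; "joint_torque": joint torques, N m; "eef_pos": TCP position; "orientation": TCP orientation; "force": force on the tool from outside, world axes, zero at the start; "wrist_torque": the same for the moment, N m; "width": finger opening in m.
Only numpy, scipy, OpenCV 4.12 (cv2) and the standard library are available. Lean on these libraries where they do the work, as an engineer would, in place of code of your own. Each camera call takes 0.05 s, during which the arm holds its last target. There are 200 camera calls.

### The job

Three blue-capped sample tubes lie side by side in the white and grey labelling holder, and their caps belong at the end with the blue bar; one tube lies the wrong way round. Lift that tube clear of the holder, turn it end for end in the air and lay it gently back in its own notches, centred, cap at the blue-bar end, then let go. Do not drop it, and leave the other two tubes lying as they are.

Things in the scene. Friction and masses are not known exactly. Their poses are not given: they have to be found in the camera images.
- blue_end (a point): Fixed holder, white base 196 x 148 x 8 mm, two grey combs with 3 V notches each, blue bar along one edge. Point: middle of the bar's top, 14 mm above the worktop; y level, along the tubes, outward over the bar; x along the bar, z up. Tube places: x = -66, 0, +66 mm; a seated, centred tube's middle is at y = -66, z = +28 mm. Comb tops 47 mm above the worktop. Bottles up to 138 mm tall stand beyond both ends.
- tube_reversed: The tube to reverse, in the nearest or the middle of the 3 places, cap away from the blue bar. 118 mm long, clear body 16 mm across, blue cap 19 mm across, 14 mm long; about 40 g. Origin on its axis at mid-length, x axis toward the cap (it may roll). The combs, 8 mm thick, cross 32 mm either side of the middle: 56 mm of it is free to grip, 26 mm of air under it. Notches: 45 degree sides, 32 mm wide at the top.
- tube_right_a: One of the two like tubes that already lie correctly, cap at the blue bar, to be left alone. Same size, origin (mid-length) and axes (x toward the cap).
- tube_right_b: The other like tube that already lies correctly, to be left alone. Same size, origin (mid-length) and axes (x toward the cap). Beware elsewhere: pipettes hang over the worktop at the right, about x 0.52, y -0.46, at wrist height; draw the arm in when swinging past them.
Not all that is in view belongs to the job. Leave any orange or yellow look-alike of the tube_reversed alone.

How it is judged:
On the way:
1. the reversed tube is lifted clear of the holder, at least 30 mm above its place (z of tube_reversed in the frame of blue_end above 0.058 m), for 0.1 s.
At the end, for the whole second after the job is handed in: The tube that was reversed lies at rest in the holder's free notches, cap at the blue-bar end, within 15 mm of centred along the notches, within 8 mm sideways and 5 mm in height of its seat and within 10 degrees of the notch direction; the other two tubes lie as they were (x of blue_end in the frame of tube_reversed between 0.051 and 0.081 m and z of tube_reversed in the frame of blue_end between 0.023 and 0.033 m and (x of tube_reversed in the frame of blue_end between -0.074 and -0.058 m or x of tube_reversed in the frame of blue_end between -0.008 and 0.008 m or x of tube_reversed in the frame of blue_end between 0.058 and 0.074 m) and angle between the x axis of tube_reversed and the y axis of blue_end, either way round below 0.175 rad and linear speed of tube_reversed below 0.02 m/s); the robot touches nothing.
It fails at once if a tube that lay correctly is shifted by more than 12 mm (distance of any of tube_right_a, tube_right_b from where it was at the start of the episode above 0.012 m).
It fails at once if the tube is turned (more than 25 degrees off the notches) while still down among the combs and other tubes (less than 15 mm above its place) (angle between the x axis of tube_reversed and the y axis of blue_end, either way round above 0.436 rad and z of tube_reversed in the frame of blue_end below 0.043 m).
It fails at once if the tube is dropped: it falls freely at more than 0.6 m/s (about 18 mm) (linear speed of tube_reversed above 0.6 m/s and contact force between the fingers and tube_reversed below 0.02 N).
It also fails if it takes over 48 s, if anything falls off the work surface, if the arm or the gripper's body presses on something with over 40 N, if the wrist force passes 120 N, or if a joint passes its speed limit or range.

## Working session

There is one attempt and no reset: what is moved stays moved. The work goes in short steps, Python scripts to look and compute and a shell command to move; the robot and the scene stay as the last step left them, time stands still between calls to the robot, and variables do not carry over. Pictures are saved under pics/ and viewed, about 8 in all and at most 12, crops included, and the job is handed in when it is done.

```bash
mkdir -p pics; ls; python3 - <<'E'
from workcell import *
import cv2,numpy as np
o=get_obs(); print({k:np.round(v,3).tolist() for k,v in o.items()})
a=camera("scene");b=camera("top")
for n,c in(("scene",a),("top",b)):
    print(n,c["fx"],c["fy"],c["cx"],c["cy"],c["D"],c["eye"],np.round(c["orientation"],4).tolist())
    cv2.imwrite(f"pics/{n}1.png",c["img"][:,:,::-1])
    for t in("blue_end","tube_reversed"):
        for d in place_of(t,n): print(t,np.round(d["position"],1),round(d["confidence"],2))
    
E
```

```text
pics
{'time': 0.0, 'joint_positions': [1.255, 0.6, -0.003, 1.6, 0.002, 0.943, -0.08], 'dq': [0.001, 0.0, -0.001, 0.0, -0.001, 0.001, -0.0], 'joint_torque': [-0.001, -77.643, 1.564, -25.8, 0.012, 0.009, 0.0], 'eef_pos': [0.171, -0.704, 0.23], 'orientation': [[0.972, 0.237, -0.0], [0.237, -0.972, 0.001], [-0.0, -0.002, -1.0]], 'force': [0.422, 0.547, 0.123], 'wrist_torque': [-0.008, -0.01, 0.049], 'width': 0.085}
scene 435.7549399839638 435.7549399839638 319.62728419340004 201.66202704451212 [-0.0012308  0.         0.         0.         0.       ] [-0.01210198  0.56371269  0.51832172] [[-0.7367, 0.3582, -0.5736], [-0.6762, -0.4008, 0.6181], [-0.0085, 0.8432, 0.5375]]
blue_end [319.  196.8] 0.61
tube_reversed [425.3 216.6] 0.93
tube_reversed [352.3 255.4] 0.75
tube_reversed [337.8 174.2] 0.6
top 503.3705643999603 503.3705643999603 309.77472738452786 195.84879372643923 [-0.14600272  0.          0.          0.          0.        ] [0.26819168 0.04299756 0.97984517] [[-0.01, 0.9795, -0.201], [-0.9999, -0.0085, 0.0082], [0.0063, 0.201, 0.9796]]
blue_end [342.6 160.8] 0.88
tube_reversed [386.5 268.2] 0.96
tube_reversed [380.5 158.3] 0.73
tube_reversed [295.7 248. ] 0.62
```

View pics/scene1.png

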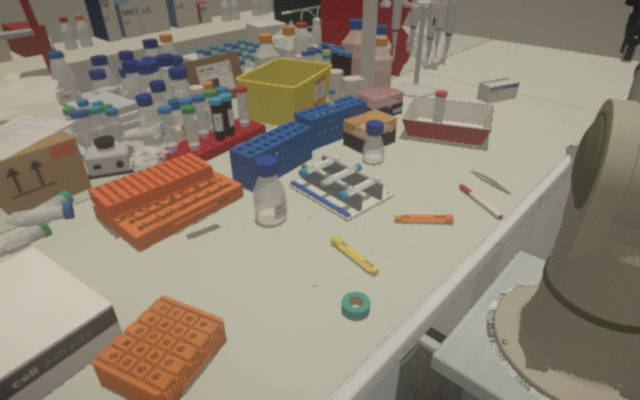

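View pics/top1.png

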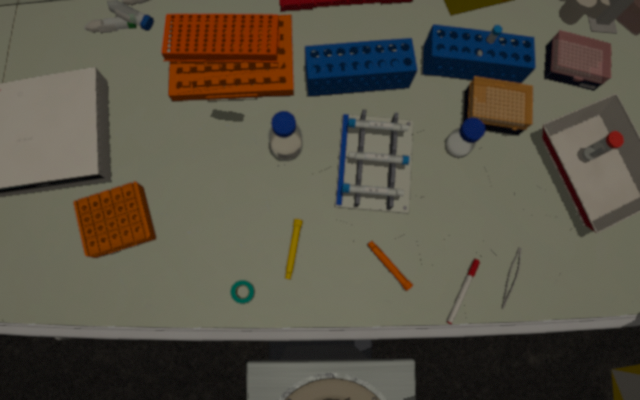

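The middle tube is the reversed one: in the top picture its cap is at about (405,160), while the others are at (348,122) and (346,189) beside the bar, whose column is about 342. Next I'll measure precisely.

```bash
cat > h.py <<'E'
from workcell import *
import cv2,numpy as np
def ray(c,px):
    K=np.array([[c["fx"],0,c["cx"]],[0,c["fy"],c["cy"]],[0,0,1]])
    u=cv2.undistortPoints(np.array(px,float).reshape(-1,1,2),K,np.array(c["D"],float)).reshape(-1,2)
    d=np.c_[u[:,0],-u[:,1],-np.ones(len(u))]
    R=np.array(c["orientation"]); return np.array(c["eye"]),d@R.T
def plane(c,px,z):
    e,d=ray(c,px); return e+d*((z-e[2])/d[:,2])[:,None]
def proj(c,P):
    R=np.array(c["orientation"]);q=(np.atleast_2d(P)-c["eye"])@R
    K=np.array([[c["fx"],0,c["cx"]],[0,c["fy"],c["cy"]],[0,0,1]])
    return cv2.projectPoints(q*[1,-1,-1],np.zeros(3),np.zeros(3),K,np.array(c["D"],float))[0].reshape(-1,2)
E
python3 - <<'E'
from h import *
c=camera("top");im=c["img"];hsv=cv2.cvtColor(im,cv2.COLOR_RGB2HSV)
m=cv2.inRange(hsv,(95,90,40),(130,255,255));w=np.zeros_like(m);w[105:220,330:418]=m[105:220,330:418]
n,l,s,ce=cv2.connectedComponentsWithStats(w)
for i in range(1,n):
    if s[i,4]>15: print(s[i],ce[i],cv2.minAreaRect(np.argwhere(l==i)[:,::-1].astype(np.float32)),np.median(hsv[l==i],0), plane(c,[ce[i]],.042).round(4),plane(c,[ce[i]],.014).round(4))
s=camera("scene")
cv2.imwrite("pics/z1.png",np.hstack([cv2.resize(im[105:220,325:420],None,fx=4,fy=4,interpolation=2),cv2.resize(s["img"][145:220,285:395],None,fx=3.6,fy=4*115/75/1.0*0.9782608/1,interpolation=2)[:460] if 0 else np.zeros((460,1,3),np.uint8)])[:,:,::-1])
s2=cv2.resize(s["img"][145:220,285:395],None,fx=5,fy=5,interpolation=2)
A=cv2.resize(im[105:220,325:420],None,fx=4,fy=4,interpolation=2)
cv=np.zeros((460,380+400,3),np.uint8);cv[:,:380]=A;s2=cv2.resize(s2,(400,273));cv[:273,380:]=s2
cv2.imwrite("pics/z1.png",cv[:,:,::-1])
E
```

```text
[337 115  19  90 573] [343.33158813 158.19720768] ((345.56207275390625, 159.75518798828125), (12.373777389526367, 89.43997955322266), 4.763641834259033) [108. 205.  91.] [[ 0.5344 -0.0305  0.042 ]] [[ 0.5424 -0.0327  0.014 ]]
[402 156   7   8  47] [405.19148936 159.57446809] ((405.0, 159.5), (7.0, 6.0), 90.0) [101. 169.  95.] [[ 0.531  -0.1511  0.042 ]] [[ 0.5388 -0.1569  0.014 ]]
```

View pics/z1.png

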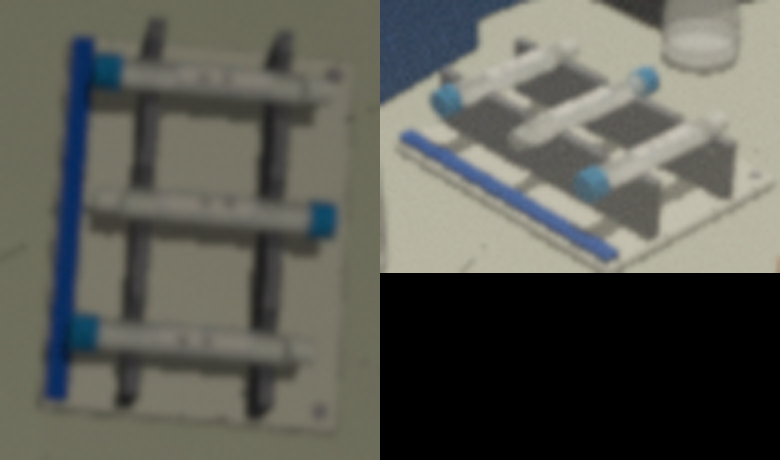

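```bash
python3 - <<'E'
from h import *
t=camera("top");s=camera("scene")
f=lambda p:np.array(p)/4+[325,105]-.4
g=lambda p:(np.array(p)-[380,0])*[110/400,75/273]+[285,145]-.4
print("bar",plane(t,[f((83,38)),f((56,400)),f((69.5,219))],.014).round(4).tolist())
print("bar scene",plane(s,[g((408,134)),g((614,255))],.014).round(4).tolist())
P=plane(t,[f((92,204)),f((335,220))],.042);print("mid tube top",P.round(4).tolist(),P.mean(0).round(4),np.linalg.norm(P[1]-P[0]),np.degrees(np.arctan2(*(P[0]-P[1])[[1,0]])))
# outer tubes ends
for a,b in(((92,70),(322,91)),((68,330),(312,352))):
    P=plane(t,[f(a),f(b)],.042);print(P.mean(0).round(4),np.linalg.norm(P[1]-P[0]),np.degrees(np.arctan2(*(P[0]-P[1])[[1,0]])))
P=plane(s,[g((518,135)),g((652,78))],.042);print("mid scene",P.round(4).tolist(),P.mean(0))
# triangulate cap/ends
E
```

```text
bar [[0.6357, -0.0392, 0.014], [0.4484, -0.0212, 0.014], [0.54, -0.0299, 0.014]]
bar scene [[0.6327, -0.0384, 0.014], [0.4476, -0.0198, 0.014]]
mid tube top [[0.5396, -0.0389, 0.042], [0.5309, -0.1573, 0.042]] [ 0.5352 -0.0981  0.042 ] 0.11872698084848778 85.8135609459076
[ 0.6027 -0.0977  0.042 ] 0.11424134555809012 84.38977769627975
[ 0.4713 -0.0843  0.042 ] 0.11755845828714916 84.27327442512298
mid scene [[0.5465, -0.0483, 0.042], [0.5315, -0.1595, 0.042]] [ 0.5390213  -0.10392532  0.042     ]
```

```bash
python3 - <<'E'
import workcell,numpy as np
print([n for n in dir(workcell) if n[0]!='_'], workcell.grip_depth)
E
python3 -m pendant '{"dp":[[0,-4,0],[0,-5,0],[0,-5,0],[0,-5,0],[0,-5,0]],"rotation":[[0,0,0],[0,0,0],[0,0,0],[0,0,0],[0,0,0]],"jaw":[0.3,0.3,0.3,0.3,0.3]}'
python3 -c "
from workcell import *;import numpy as np
o=get_obs();print(*[np.round(o[k],4).tolist() for k in('joint_positions','eef_pos','orientation','width')])"
```

```text
['IKError', 'camera', 'finish_job', 'get_obs', 'grip_depth', 'place_of', 'trace'] 0.0187
time: 1.0
eef_pos: [0.1142, -0.4693, 0.2314]
orientation: [[0.972, 0.237, 0.0], [0.237, -0.972, -0.0], [-0.0, 0.0, -1.0]]
force: [0.5, -0.7, -0.0]
width: 0.0556
[1.2312, 0.3118, -0.0214, 2.1399, 0.0104, 0.6895, -0.1293] [0.1142, -0.4693, 0.2314] [[0.9716, 0.2366, 0.0001], [0.2366, -0.9716, -0.0004], [-0.0, 0.0005, -1.0]] 0.0556
```

```bash

python3 -m pendant '{"dp":[[4.8,-0.24,0],[4.8,-0.24,0],[4.8,-0.24,0],[4.8,-0.24,0],[4.8,-0.24,0]],"rotation":[[0,0,-0.1],[0,0,-0.1],[0,0,-0.1],[0,0,-0.1],[0,0,-0.1]],"jaw":[0.1,0.1,0.1,0.1,0.1]}'
python3 -c "
from workcell import *;import numpy as np
o=get_obs();print(*[np.round(o[k],4).tolist() for k in('joint_positions','eef_pos','orientation','width')])"
python3 -m pendant '{"dp":[[4.8,-0.24,0],[4.8,-0.24,0],[4.8,-0.24,0],[4.8,-0.24,0],[4.8,-0.24,0]],"rotation":[[0,0,-0.1],[0,0,-0.1],[0,0,-0.1],[0,0,-0.1],[0,0,-0.1]],"jaw":[0.1,0.1,0.1,0.1,0.1]}'
python3 -c "
from workcell import *;import numpy as np
o=get_obs();print(*[np.round(o[k],4).tolist() for k in('joint_positions','eef_pos','orientation','width')])"
```

```text
time: 1.5
eef_pos: [0.3267, -0.3588, 0.2317]
orientation: [[0.737, 0.676, 0.001], [0.676, -0.737, -0.001], [0.0, 0.002, -1.0]]
force: [0.8, -0.9, 0.5]
width: 0.0471
[0.8729, 0.3204, -0.2032, 2.1274, 0.0989, 0.7008, -0.224] [0.3267, -0.3588, 0.2317] [[0.7367, 0.6762, 0.0011], [0.6762, -0.7367, -0.001], [0.0001, 0.0015, -1.0]] 0.0471
time: 2.0
eef_pos: [0.4569, -0.1592, 0.2316]
orientation: [[0.322, 0.947, 0.001], [0.947, -0.322, -0.0], [0.0, 0.001, -1.0]]
force: [1.3, -0.1, 0.6]
width: 0.0468
[0.5134, 0.3336, -0.3817, 2.1222, 0.1872, 0.7156, -0.319] [0.4569, -0.1592, 0.2316] [[0.3223, 0.9466, 0.0013], [0.9466, -0.3223, -0.0003], [0.0001, 0.0013, -1.0]] 0.0468
```

```bash

python3 -m pendant '{"dp":[[2.8,1.8,0],[2.8,1.8,0],[2.8,1.8,0],[0,0,0],[0,0,0]],"rotation":[[0,0,0],[0,0,0],[0,0,0],[0,0,-0.116],[0,0,-0.116]],"jaw":[0.1,0.1,0.1,0.1,0.1]}'
python3 -m pendant '{"dp":[[0,0,0],[0,0,0]],"rotation":[[0,0,0],[0,0,0]],"jaw":[0.1,0.1]}'
cat >> h.py <<'E'
def wrist():
    o=get_obs(); c=camera("wrist"); T=np.eye(4);T[:3,:3]=o["orientation"];T[:3,3]=o["eef_pos"]
    M=T@np.array(c["mount"]); c=dict(c); c["eye"]=M[:3,3]; c["orientation"]=M[:3,:3]; return o,c
E
python3 - <<'E'
from h import *
o,c=wrist()
print(*[np.round(o[k],4).tolist() for k in('joint_positions','eef_pos','orientation','width')])
cv2.imwrite("pics/w1.png",c["img"][:,:,::-1])
th=np.radians(-5.5);X=np.array([np.cos(th),np.sin(th),0]);Y=np.array([-X[1],X[0],0]);B=np.array([.5405,-.0298,.014])
print("pred tube ends, bar ends",proj(c,[B-.007*Y+.028*np.array([0,0,1]),B-.125*Y+.028*np.array([0,0,1]),B-.097*X,B+.097*X]).round(0).tolist())
print(np.array(c["eye"]).round(3))
E
```

```text
time: 2.5
eef_pos: [0.5348, -0.0977, 0.2313]
orientation: [[0.093, 0.996, 0.0], [0.996, -0.093, 0.0], [0.0, 0.0, -1.0]]
force: [-0.1, 0.1, 0.8]
width: 0.0474
time: 2.7
eef_pos: [0.5339, -0.0993, 0.2313]
orientation: [[0.104, 0.995, -0.0], [0.995, -0.104, 0.0], [0.0, -0.0, -1.0]]
force: [0.1, -0.2, -0.6]
width: 0.047
[0.4013, 0.4125, -0.4394, 1.9976, 0.2444, 0.7819, -0.2842] [0.5339, -0.0993, 0.2313] [[0.1036, 0.9946, -0.0], [0.9946, -0.1036, 0.0], [0.0, -0.0, -1.0]] 0.047
pred tube ends, bar ends [[318.0, 123.0], [319.0, 228.0], [233.0, 117.0], [404.0, 116.0]]
[ 0.542 -0.024  0.374]
```

View pics/w1.png

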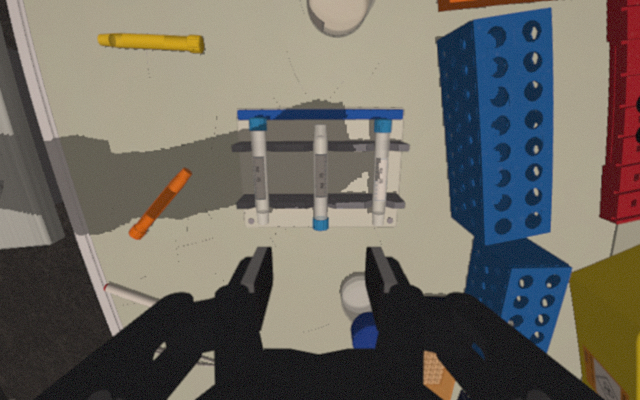

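The wrist picture shows the middle tube running from (320,125) to its cap at (321,230), with the bar at row about 113, columns 237–404. That matches the prediction to within 2–3 px. Next: refine the numbers and fit a rough arm model to check the half turn.

```bash
python3 - <<'E'
from h import *
from scipy.spatial.transform import Rotation as Ro
o,c=wrist()
P=plane(c,[(320,125),(321,230)],.042);print(P.round(4).tolist(),P.mean(0).round(4),np.degrees(np.arctan2(*(P[0]-P[1])[[1,0]])))
Q=plane(c,[(237,113),(404,113)],.014);print(Q.round(4).tolist(),Q.mean(0).round(4),np.degrees(np.arctan2(*(Q[1]-Q[0])[[1,0]])))
R=np.array(o["orientation"]);print("tool delta cm",100*(R.T@(P.mean(0)-o["eef_pos"])))
# orientation model check
data=[([1.255,.6,-.003,1.6,.002,.943,-.08],[.171,-.704,.231],None),([1.2312,.3118,-.0214,2.1399,.0104,.6895,-.1293],[.1142,-.4693,.2314],[[.9716,.2366,.0001],[.2366,-.9716,-.0004],[0,.0005,-1]]),([.8729,.3204,-.2032,2.1274,.0989,.7008,-.224],[.3267,-.3588,.2317],[[.7367,.6762,.0011],[.6762,-.7367,-.001],[.0001,.0015,-1]]),([.5134,.3336,-.3817,2.1222,.1872,.7156,-.319],[.4569,-.1592,.2316],[[.3223,.9466,.0013],[.9466,-.3223,-.0003],[.0001,.0013,-1]]),(o["joint_positions"],o["eef_pos"],R)]
S=-1
def RR(q): return Ro.from_euler('ZYZYZYZ',[0]*7) if 0 else np.linalg.multi_dot([Ro.from_euler('zyzyzyz'[i],(S if i%2==0 else 1)*q[i]).as_matrix() for i in range(7)])
Ts=[RR(q).T@np.array(r) for q,p,r in data if r is not None]
for T in Ts: print(T.round(3).tolist())
E
```

```text
[[0.5414, -0.0387, 0.042], [0.5305, -0.1567, 0.042]] [ 0.536  -0.0977  0.042 ] 84.71878591969404
[[0.4491, -0.0165, 0.014], [0.6377, -0.036, 0.014]] [ 0.5434 -0.0263  0.014 ] -5.903875617422299
tool delta cm [ 0.18750101  0.19441649 18.93332937]
[[0.0, -1.0, 0.0], [1.0, 0.0, -0.0], [0.0, -0.0, 1.0]]
[[-0.0, -1.0, 0.0], [1.0, -0.0, 0.0], [0.0, 0.0, 1.0]]
[[-0.0, -1.0, 0.0], [1.0, -0.0, 0.0], [0.0, 0.0, 1.0]]
[[0.0, -1.0, 0.0], [1.0, 0.0, -0.0], [0.0, 0.0, 1.0]]
```

```bash

python3 -m pendant '{"dp":[[0.19,0.15,4],[0,0,4],[0,0,4],[0,0,3],[0,0,2]],"rotation":[[0,0,0],[0,0,0],[0,0,0],[0,0,0],[0,0,0]],"jaw":[0.1,0.1,0.1,0.1,0.1]}' 35
python3 -m pendant '{"dp":[[0,0,2],[0,0,1],[0,0,0.8],[0,0,0],[0,0,0]],"rotation":[[0,0,0],[0,0,0],[0,0,0],[0,0,0],[0,0,0]],"jaw":[0.1,0.1,0.1,0.1,0.1]}'
python3 - <<'E'
from h import *
o,c=wrist()
print(*[np.round(o[k],4).tolist() for k in('joint_positions','eef_pos','orientation','width')])
cv2.imwrite("pics/w2.png",c["img"][:,:,::-1])
E
```

```text
time: 3.3
eef_pos: [0.5349, -0.0974, 0.0593]
orientation: [[0.102, 0.995, -0.002], [0.995, -0.102, 0.0], [-0.0, -0.002, -1.0]]
force: [0.6, -0.5, -1.1]
width: 0.047
time: 3.8
eef_pos: [0.536, -0.0973, 0.0238]
orientation: [[0.1, 0.995, 0.001], [0.995, -0.1, -0.0], [-0.0, 0.001, -1.0]]
force: [0.8, 0.4, 0.3]
width: 0.0471
[0.23, 0.713, -0.2266, 2.1465, 0.474, 0.3283, -0.495] [0.536, -0.0973, 0.0238] [[0.1001, 0.995, 0.0007], [0.995, -0.1001, -0.0002], [-0.0001, 0.0007, -1.0]] 0.0471
```

View pics/w2.png

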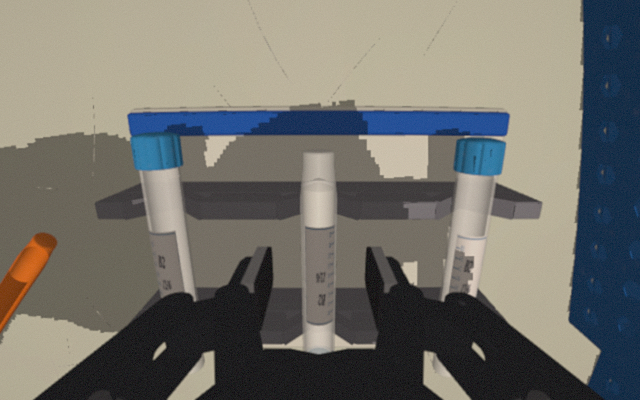

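The fingers straddle the middle tube (column about 319) between the combs, clear of its neighbours. Closing, then lifting.

```bash

python3 -m pendant '{"dp":[[0,0,0],[0,0,0],[0,0,0],[0,0,0],[0,0,0]],"rotation":[[0,0,0],[0,0,0],[0,0,0],[0,0,0],[0,0,0]],"jaw":[-0.4,-0.7,-1,-1,-1]}' 35
python3 -m pendant '{"dp":[[0,0,0],[0,0,0],[0,0,-1],[0,0,-2],[0,0,-3]],"rotation":[[0,0,0],[0,0,0],[0,0,0],[0,0,0],[0,0,0]],"jaw":[-1,-1,-1,-1,-1]}' 35
python3 -m pendant '{"dp":[[0,0,-3],[0,0,-3],[0,0,-2],[0,0,0],[0,0,0]],"rotation":[[0,0,0],[0,0,0],[0,0,0],[0,0,0],[0,0,0]],"jaw":[-1,-1,-1,-1,-1]}' 35
python3 - <<'E'
from h import *
o,c=wrist()
print(*[np.round(o[k],4).tolist() for k in('joint_positions','eef_pos','orientation','width')])
cv2.imwrite("pics/w3.png",c["img"][:,:,::-1])
E
```

```text
time: 4.35
eef_pos: [0.5359, -0.0974, 0.0238]
orientation: [[0.1, 0.995, 0.001], [0.995, -0.1, -0.0], [-0.0, 0.001, -1.0]]
force: [0.4, -0.8, 7.4]
width: 0.0144
time: 4.85
eef_pos: [0.5347, -0.097, 0.0833]
orientation: [[0.099, 0.995, -0.003], [0.995, -0.099, 0.0], [0.0, -0.003, -1.0]]
force: [0.4, -0.1, 0.3]
width: 0.0147
time: 5.35
eef_pos: [0.5355, -0.0975, 0.1637]
orientation: [[0.1, 0.995, 0.001], [0.995, -0.1, -0.0], [-0.0, 0.001, -1.0]]
force: [-0.6, -0.3, 0.3]
width: 0.0146
[0.3641, 0.5025, -0.4058, 2.061, 0.3256, 0.6378, -0.3611] [0.5355, -0.0975, 0.1637] [[0.1002, 0.995, 0.0008], [0.995, -0.1002, -0.0004], [-0.0003, 0.0008, -1.0]] 0.0146
```

View pics/w3.png

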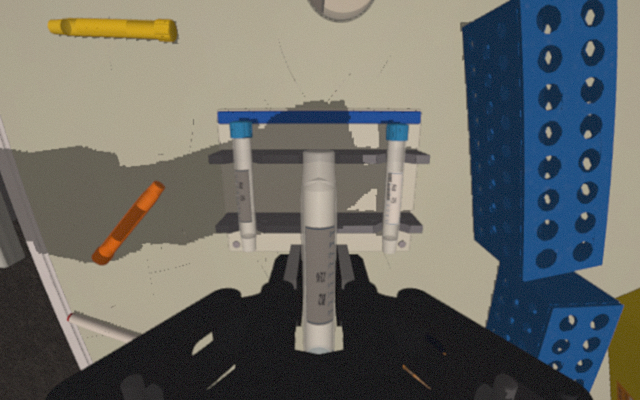

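The tube is held level (columns 303–336) and well above the holder. Now I turn it counter-clockwise, watching the joint limits.

```bash
cat > j.py <<'E'
from workcell import *;import numpy as np
o=get_obs();print(np.round(o["joint_positions"],3).tolist(),np.round(o["eef_pos"],4))
E
python3 -m pendant '{"dp":[[0,0,0],[0,0,0],[0,0,0],[0,0,0],[0,0,0]],"rotation":[[0,0,-0.07],[0,0,-0.12],[0,0,-0.14],[0,0,-0.14],[0,0,-0.14]],"jaw":[-1,-1,-1,-1,-1]}' 35; python3 j.py
python3 -m pendant '{"dp":[[0,0,0],[0,0,0],[0,0,0],[0,0,0],[0,0,0]],"rotation":[[0,0,-0.14],[0,0,-0.14],[0,0,-0.14],[0,0,-0.14],[0,0,-0.14]],"jaw":[-1,-1,-1,-1,-1]}' 35; python3 j.py
```

```text
time: 5.9
eef_pos: [0.5349, -0.097, 0.1619]
orientation: [[-0.494, 0.87, -0.002], [0.87, 0.494, 0.001], [0.002, -0.002, -1.0]]
force: [-0.2, -0.0, -0.2]
width: 0.0145
[0.482, 0.536, -0.58, 2.054, 0.459, 0.682, 0.119] [ 0.5349 -0.097   0.1619]
time: 6.4
eef_pos: [0.5349, -0.0971, 0.1619]
orientation: [[-0.938, 0.347, -0.002], [0.347, 0.938, 0.001], [0.002, -0.0, -1.0]]
force: [-0.1, -0.4, -1.1]
width: 0.0146
[0.607, 0.585, -0.774, 2.047, 0.6, 0.75, 0.674] [ 0.5349 -0.0971  0.1619]
```

```bash

python3 -m pendant '{"dp":[[0,0,0],[0,0,0],[0,0,0],[0,0,0],[0,0,0]],"rotation":[[0,0,-0.14],[0,0,-0.14],[0,0,-0.14],[0,0,-0.14],[0,0,-0.14]],"jaw":[-1,-1,-1,-1,-1]}' 35; python3 j.py
python3 -m pendant '{"dp":[[0,0,0],[0,0,0],[0,0,0],[0,0,0],[0,0,0]],"rotation":[[0,0,-0.14],[0,0,-0.14],[0,0,-0.14],[0,0,-0.14],[0,0,-0.14]],"jaw":[-1,-1,-1,-1,-1]}' 35; python3 j.py
```

```text
time: 6.9
eef_pos: [0.5349, -0.0971, 0.1619]
orientation: [[-0.941, -0.339, -0.002], [-0.339, 0.941, 0.001], [0.002, 0.002, -1.0]]
force: [0.6, -0.0, -0.9]
width: 0.0145
[0.716, 0.651, -0.96, 2.041, 0.73, 0.838, 1.242] [ 0.5349 -0.0971  0.1619]
time: 7.4
eef_pos: [0.5349, -0.0971, 0.1619]
orientation: [[-0.502, -0.865, -0.002], [-0.865, 0.502, 0.001], [0.0, 0.002, -1.0]]
force: [0.0, -0.2, -0.7]
width: 0.0146
[0.802, 0.734, -1.134, 2.036, 0.844, 0.945, 1.824] [ 0.5349 -0.0971  0.1619]
```

```bash

python3 -m pendant '{"dp":[[0,0,0],[0,0,0],[0,0,0],[0,0,0],[0,0,0]],"rotation":[[0,0,-0.14],[0,0,-0.14],[0,0,-0.1],[0,0,-0.05],[0,0,0]],"jaw":[-1,-1,-1,-1,-1]}' 35; 
python3 -m pendant '{"dp":[[0,0,0],[0,0,0]],"rotation":[[0,0,0],[0,0,0]],"jaw":[-1,-1]}' 35; python3 j.py
python3 - <<'E'
from h import *
o,c=wrist(); cv2.imwrite("pics/w4.png",c["img"][:,:,::-1])
E
```

```text
time: 7.9
eef_pos: [0.535, -0.0971, 0.1618]
orientation: [[-0.1, -0.995, -0.002], [-0.995, 0.1, 0.001], [-0.001, 0.002, -1.0]]
force: [-0.7, -0.1, 0.1]
width: 0.014
time: 8.1
eef_pos: [0.5354, -0.0972, 0.1628]
orientation: [[-0.102, -0.995, -0.001], [-0.995, 0.102, 0.0], [-0.0, 0.001, -1.0]]
force: [0.6, 0.3, 0.2]
width: 0.0145
[0.836, 0.779, -1.216, 2.034, 0.895, 1.005, 2.194] [ 0.5354 -0.0972  0.1628]
```

View pics/w4.png

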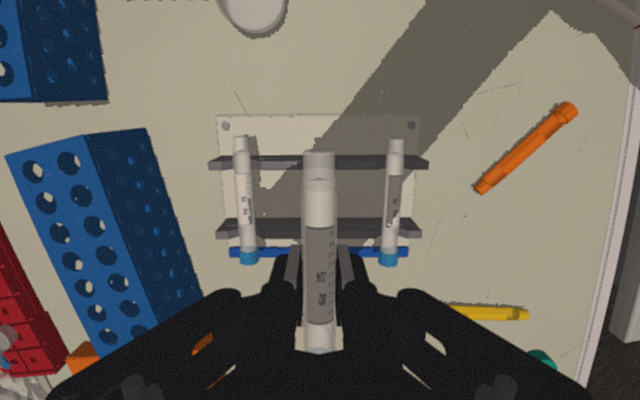

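The tube is now turned: the bar (row 253) is on the cap side of the gripper, and the tube still lies in the middle at columns 303–336. Next: check the centring before laying it down.

```bash
python3 - <<'E'
from h import *
o,c=wrist();R=np.array(o["orientation"]);p=o["eef_pos"]
L=lambda q:((q-p)@R*1000).round(1).tolist()
print("tube free end, tool mm",L(plane(c,[(319,153)],p[2]+.0187+.004)))
im=c["img"];g=cv2.cvtColor(im,cv2.COLOR_RGB2GRAY)
for col in(225,270,365,415): print(col,g[145:185,col].tolist(), g[212:250,col].tolist())
print("ends", L(plane(c,[(238,137),(396,140),(248,263),(388,263)],.042)))
print("bar", L(plane(c,[(229,252),(409,252)],.014)))
print("comb", L(plane(c,[(210,161),(428,162),(216,228),(426,229)],.045)))
E
```

```text
tube free end, tool mm [[56.8, 0.3, -22.7]]
225 [174, 175, 174, 174, 174, 175, 176, 177, 180, 173, 124, 69, 56, 63, 61, 68, 78, 85, 84, 86, 87, 83, 88, 84, 100, 152, 172, 178, 177, 179, 175, 177, 175, 175, 175, 173, 178, 176, 177, 178] [163, 162, 166, 167, 167, 157, 144, 107, 84, 62, 57, 53, 60, 61, 59, 53, 59, 56, 63, 88, 104, 104, 101, 101, 102, 102, 122, 144, 158, 161, 159, 160, 160, 159, 161, 159, 162, 162]
270 [176, 176, 178, 174, 180, 177, 175, 177, 179, 172, 105, 58, 56, 69, 59, 66, 96, 112, 111, 108, 106, 107, 106, 101, 104, 146, 173, 178, 174, 176, 176, 175, 175, 176, 176, 178, 175, 176, 177, 176] [103, 96, 102, 101, 96, 90, 61, 50, 58, 57, 55, 57, 54, 58, 55, 58, 52, 58, 56, 61, 63, 63, 65, 66, 60, 63, 95, 151, 176, 178, 176, 173, 176, 164, 111, 60, 59, 62]
365 [103, 104, 102, 104, 100, 101, 102, 101, 103, 92, 63, 54, 54, 58, 60, 53, 62, 59, 64, 66, 63, 63, 63, 63, 72, 100, 107, 99, 103, 103, 102, 98, 101, 101, 101, 102, 98, 100, 105, 101] [102, 102, 99, 102, 98, 79, 59, 52, 58, 57, 53, 57, 56, 59, 56, 56, 59, 55, 56, 64, 66, 58, 62, 59, 58, 64, 70, 98, 105, 120, 133, 163, 178, 161, 92, 51, 58, 67]
415 [102, 99, 102, 105, 101, 102, 103, 104, 103, 91, 71, 55, 54, 53, 55, 57, 52, 62, 60, 56, 61, 60, 62, 60, 94, 152, 169, 160, 147, 145, 142, 139, 139, 149, 155, 153, 154, 154, 150, 151] [158, 160, 160, 158, 159, 160, 159, 157, 160, 154, 131, 97, 72, 64, 55, 59, 57, 58, 74, 95, 103, 109, 105, 101, 105, 109, 131, 160, 159, 160, 158, 160, 161, 158, 159, 161, 160, 159]
ends [[51.5, -68.1, 121.0], [49.0, 66.0, 121.0], [-67.1, -67.5, 121.0], [-67.1, 66.9, 121.0]]
bar [[-69.2, -93.8, 149.0], [-69.2, 95.3, 149.0]]
comb [[31.6, -93.0, 118.0], [30.8, 94.3, 118.0], [-30.0, -93.7, 118.0], [-31.0, 98.9, 118.0]]
```

Everything agrees within about 3 mm along the notches and 1 mm sideways, so I'm lowering straight down.

```bash

python3 -m pendant '{"dp":[[0,0,2],[0,0,2.5],[0,0,2.5],[0,0,2],[0,0,1]],"rotation":[[0,0,0],[0,0,0],[0,0,0],[0,0,0],[0,0,0]],"jaw":[-1,-1,-1,-1,-1]}' 35;
python3 -m pendant '{"dp":[[0,0,0.8],[0,0,0.8],[0,0,0.5],[0,0,0],[0,0,0]],"rotation":[[0,0,0],[0,0,0],[0,0,0],[0,0,0],[0,0,0]],"jaw":[-1,-1,-1,-1,-1]}' 35; python3 j.py
```

```text
time: 8.7
eef_pos: [0.535, -0.0973, 0.0618]
orientation: [[-0.102, -0.995, -0.002], [-0.995, 0.102, 0.0], [0.0, 0.002, -1.0]]
force: [0.1, -0.0, -0.6]
width: 0.0146
time: 9.2
eef_pos: [0.5358, -0.0972, 0.0426]
orientation: [[-0.101, -0.995, 0.0], [-0.995, 0.101, -0.0], [0.0, -0.0, -1.0]]
force: [-0.7, -0.1, -0.0]
width: 0.0146
[0.734, 0.921, -1.051, 2.109, 1.142, 0.863, 2.004] [ 0.5358 -0.0972  0.0426]
```

```bash

python3 -m pendant '{"dp":[[0,0,0.5],[0,0,0.5],[0,0,0.4],[0,0,0.2],[0,0,0]],"rotation":[[0,0,0],[0,0,0],[0,0,0],[0,0,0],[0,0,0]],"jaw":[-1,-1,-1,-1,-1]}' 35;
python3 -m pendant '{"dp":[[0,0,0.1],[0,0,0.1],[0,0,0],[0,0,0],[0,0,0]],"rotation":[[0,0,0],[0,0,0],[0,0,0],[0,0,0],[0,0,0]],"jaw":[-1,-1,-1,-1,-1]}' 35; python3 j.py
python3 - <<'E'
from h import *
c=camera("scene");cv2.imwrite("pics/s2.png",cv2.resize(c["img"][110:230,270:430],None,fx=4,fy=4,interpolation=2)[:,:,::-1])
E
```

```text
time: 9.7
eef_pos: [0.5355, -0.0972, 0.0259]
orientation: [[-0.101, -0.995, -0.001], [-0.995, 0.101, 0.0], [-0.0, 0.001, -1.0]]
force: [0.2, -0.3, -0.0]
width: 0.0144
time: 10.2
eef_pos: [0.5357, -0.0972, 0.0243]
orientation: [[-0.101, -0.995, 0.0], [-0.995, 0.101, -0.0], [0.0, -0.0, -1.0]]
force: [0.5, 0.1, -0.7]
width: 0.0143
[0.72, 0.945, -1.027, 2.116, 1.184, 0.847, 1.972] [ 0.5357 -0.0972  0.0243]
```

View pics/s2.png

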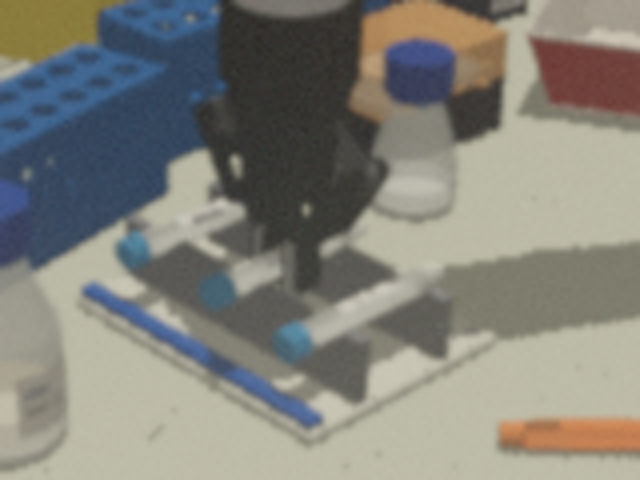

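All three caps are now at the bar end, and the middle tube is between its combs. Easing down until contact shows.

```bash

python3 -m pendant '{"dp":[[0,0,0.08],[0,0,0]],"rotation":[[0,0,0],[0,0,0]],"jaw":[-1,-1]}' 35;
python3 -m pendant '{"dp":[[0,0,0.08],[0,0,0]],"rotation":[[0,0,0],[0,0,0]],"jaw":[-1,-1]}' 35
```

```text
time: 10.45
eef_pos: [0.5359, -0.0973, 0.0239]
orientation: [[-0.101, -0.995, 0.001], [-0.995, 0.101, -0.0], [0.0, -0.001, -1.0]]
force: [-1.3, -0.6, 4.5]
width: 0.0148
time: 10.65
eef_pos: [0.5359, -0.0973, 0.0237]
orientation: [[-0.101, -0.995, 0.001], [-0.995, 0.101, -0.001], [0.001, -0.001, -1.0]]
force: [-2.1, -1.6, 13.3]
width: 0.0149
```

Contact at the expected height (4.5, then 13 N). Releasing to a partial opening, then rising.

```bash

python3 -m pendant '{"dp":[[0,0,-0.08],[0,0,0],[0,0,0],[0,0,0],[0,0,0]],"rotation":[[0,0,0],[0,0,0],[0,0,0],[0,0,0],[0,0,0]],"jaw":[-0.6,-0.4,-0.2,0.05,0.05]}' 20;
python3 -m pendant '{"dp":[[0,0,0],[0,0,-0.5],[0,0,-1],[0,0,-2],[0,0,-3]],"rotation":[[0,0,0],[0,0,0],[0,0,0],[0,0,0],[0,0,0]],"jaw":[0.05,0.05,0.05,0.05,0.05]}'
python3 -m pendant '{"dp":[[0,0,-4],[0,0,-4],[0,0,-4],[0,0,0],[0,0,0]],"rotation":[[0,0,0],[0,0,0],[0,0,0],[0,0,0],[0,0,0]],"jaw":[0.05,0.05,0.05,0.05,0.05]}'
python3 - <<'E'
from h import *
o,c=wrist();s=camera("scene")
a=c["img"][100:300,180:460];b=s["img"][120:220,275:415]
cv2.imwrite("pics/f.png",np.vstack([cv2.resize(a,(400,286)),cv2.resize(b,(400,286))])[:,:,::-1])
cv2.imwrite("pics/w5.png",c["img"][:,:,::-1])
E
```

```text
time: 11.15
eef_pos: [0.5356, -0.0972, 0.0233]
orientation: [[-0.101, -0.995, -0.0], [-0.995, 0.101, 0.0], [-0.0, 0.0, -1.0]]
force: [0.2, -0.3, 0.1]
width: 0.0449
time: 11.65
eef_pos: [0.535, -0.0971, 0.0889]
orientation: [[-0.101, -0.995, -0.002], [-0.995, 0.101, 0.001], [-0.0, 0.002, -1.0]]
force: [-0.9, -0.7, 0.6]
width: 0.0445
time: 12.15
eef_pos: [0.5358, -0.0974, 0.2098]
orientation: [[-0.102, -0.995, 0.002], [-0.995, 0.102, -0.001], [0.001, -0.002, -1.0]]
force: [0.2, -0.3, -1.1]
width: 0.0447
```

View pics/f.png

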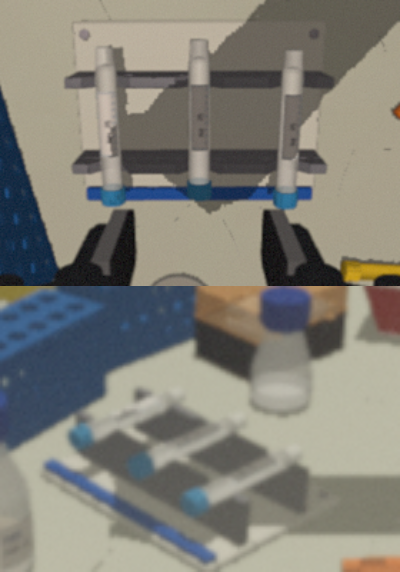

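All three caps are at the bar. The middle tube lies straight in its notches, from crop (199,40) to (199,197). One last numeric check of its centring.

```bash
python3 - <<'E'
from h import *
o,c=wrist();R=np.array(o["orientation"]);p=o["eef_pos"]
f=lambda x,y:(x*.7+180,y*.7+100)
T=(plane(c,[f(199,40),f(199,197)],.044)-p)@R*1000
B=(plane(c,[f(88,193),f(312,193)],.014)-p)@R*1000
print(T.round(1).tolist(),B.round(1).tolist()); print("centre to bar",T[:,0].mean()-B[:,0].mean(),"sideways",T[:,1].mean()-B[:,1].mean())
n=(plane(c,[f(104,50),f(114,204),f(293,54),f(285,206)],.044)-p)@R*1000;print("neighbours",n.round(1).tolist())
t=camera("top");im=cv2.cvtColor(t["img"],cv2.COLOR_RGB2HSV)
E
```

```text
[[56.4, 0.9, 164.0], [-59.4, 1.0, 163.9]] [[-68.8, -91.2, 193.9], [-68.9, 95.2, 194.0]]
centre to bar 67.39371335316241 sideways -1.0411980613299074
neighbours [[49.9, -64.4, 163.9], [-65.2, -63.8, 163.9], [47.2, 65.8, 164.1], [-66.9, 66.8, 164.0]]
```

```bash
python3 -c "
from workcell import *
print(finish_job())"
```

```text
the job is handed in; nothing more can be done
None
```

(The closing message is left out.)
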